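# Spin the tamping stand's wing nut home

### The arm

A 6-joint arm with a two-finger parallel gripper is mounted at the origin on a cart in front of the work surface, level with it; the furniture and walls round the work are solid. World frame = base frame: x ahead of the robot, y to its left, z up, the work surface at z = 0. Lengths are in m, angles in rad, forces in N, time in s.
With the tool pointing down it reaches from about 0.25 to 0.775 m from the base axis. Payload 4 kg.
Tool frame: the origin (TCP) lies on the mounting face of the last link; the fingertips stand ahead of it and the grasp point (between the pads) lies 155 mm ahead of it (env.tip_reach is the z of the fingertips in the tool frame, in m); z points along the fingers, y is the line along which they close (so a half turn about z gives the same grasp; the last joint's range is limited). The gripper opens to 85 mm and grips with 20 to 120 N. Pads are 22 mm wide; open, the fingers measure 114 mm over their backs; the gripper's body (76 mm by 85 mm) begins 54 mm behind the grasp point. The pads swing forward as they close: fully open they stand 13 mm farther back than shut.
Start: joints at [-1.25, 0.087, 1.371, -0, 1.684, -0.103], TCP at [0.226, -0.501, 0.405] pointing down, gripper open.
Joint ranges: [-3.1, 3.1], [-0.76, 2.03], [0.27, 2.55], [-1.08, 4.22], [0.17, 2.65], [-2.57, 2.57]. Speed limits (rad/s): [2.79, 2.79, 3.14, 3.14, 3.14, 3.14].

### API

Orientations are given as a 3x3 rotation matrix whose columns are the frame's x, y, z axes.
In Python, from plant import env gives the robot as it stands.
- The arm moves only by the tool arm_command, never from a script. Its argument "increments" is a list of rows, each a list of 6 numbers: the shift along the world's x, y, z in m, then the turn, a rotation vector about the world's x, y, z in degrees. A call has 1 to 10 rows; each row is the pose to reach, as a shift and turn from the pose commanded when the call began; what a row does not reach only later rows make up. A row lasts 1/8 s, in which the tool goes at most 62.5 mm and 10.7 degrees, less where a joint would pass 70% of its speed; a pose out of reach is approached as far as the arm can. A call with a gripper value outside its range is refused whole. "gripper" is the opening, from 0 (shut) to 1 (fully open), set as the call begins (left out, the last holds). The fingers move at their own pace and stop on an object; the grip force is fixed at half the most. Time passes only in rows, so rows that repeat a pose let the fingers close. It gives the time, the measured TCP pose, the force and the opening at its end, in the units of the state.
- env.observe(): the state, without advancing time (a new reading comes with each control period).
- env.grab_frame(name): name is "scene" or "top" or "wrist"; returns the picture (400x640x3 uint8, red, green, blue); there is no depth.
- env.camera_info(name): a dict with "fov_y" (degrees; the focal length in pixels is half the picture's height over the tangent of half this angle, whatever the lens; pixels are square), "cx", "cy" (the principal point, pixels), "R" (3x3) and "t" (3): a world point X has camera coordinates R X + t. Camera axes: x right, y down, z forward; pixel columns grow to the right and rows downward; lengths in m; the calibration is good to about 2 mm. The wrist camera is an equidistant fisheye: a pixel r from the principal point sees the ray r / f radians off the axis. A picture is of the moment at which its call begins: read the wrist's pose just before it. camera_info takes no time and is no camera call; for the wrist camera it gives the pose at the moment of the call.
- env.hand_in(): hands the job in, once; it reports no verdict.
The state is a dict: "t": time; "q": joint angles; "qvel": joint speeds; "tau": joint torques, N m; "ee_pos": TCP position; "tool_rot": TCP orientation; "contact_force": force on the tool from outside, world axes, zero at the start; "wrist_torque": the same for the moment, N m; "grip_width": finger opening in m.
Only numpy, scipy, OpenCV 4.12 (cv2) and the standard library are available. Lean on these libraries where they do the work, as an engineer would, in place of code of your own. Each camera call takes 0.05 s, during which the arm holds its last target. There are 200 camera calls.

### The job

The clamp bar of the tamping stand hangs loose above the portafilter's handle. Screw the big wing nut on its threaded stud down clockwise (seen from above) until it stops, so that the bar is fully down on the handle: push its wings round with the fingertips, stroke after stroke, without pinching the nut. Do not lift or shift the portafilter, the tamper, the cup or the jug.

Things in the scene. Friction and masses are not known exactly. Their poses are not given: they have to be found in the camera images.
- nut_mid (a point): Point on the wing nut's vertical axis at mid height of its wings, 76 mm (home) to 83 mm (loose) above the worktop; turns with the nut. x points along wing A, -x along wing B, z up. The dark steel nut has two upright round wings, discs of 30 mm diameter, 8 mm thick, centred 30 mm from the axis: it spans 90 mm and reaches 15 mm below and above this point.
- wing_nut (a joint): How far the nut is screwed down, rad: grows as it turns clockwise seen from above, starts anywhere in 0.2 to 2.2; 7.5 is the hard stop, bar fully down. It turns with light friction (0.05 N m, about 1.7 N at the middle of a wing), stays where it is left and sinks 6 mm a turn.
- wing_a_push: Flat raised round face (25 mm diameter) of wing A that is pushed to tighten the nut; origin at the face's centre, 30 mm from the turning axis, 4 mm off the wing's mid plane. Axes parallel to those of nut_mid; the face looks along +y, and pushing it towards -y turns the nut clockwise.
- wing_a_back: The opposite, loosening face of wing A; origin at the face's centre, axes as above, looks along -y.
- wing_b_push: Face of wing B that is pushed to tighten; origin at the face's centre, axes parallel to those of nut_mid; looks along -y, and pushing it towards +y turns the nut clockwise.
- wing_b_back: The opposite, loosening face of wing B; looks along +y.
- hub: Round hub between the wings, 22 to 27 mm in diameter; origin on the turning axis on top of the clamp bar. It ends 22 mm above its origin; the fixed threaded stud, 11 mm in diameter, sticks out of it to 90 mm above the worktop.
- stand: The fixed tamping stand: an aluminium plate 190 x 250 mm, top 12 mm above the worktop. Origin on the worktop right under the stud (the nut's axis); its +x axis points away from the robot, give or take a yaw of up to 0.3 rad.
- column_top (a point): Top of the stand's upright steel column, 190 mm above the worktop: 16 mm in diameter with a 26 mm black knob on top, 75 mm from the nut's axis on the stand's +x side (far side), so a gripper's body cannot circle all round the nut.
- bar_tip (a point): Middle of the clamp bar's upper side over the portafilter's handle, 52 mm from the nut's axis on the stand's -x side. The steel bar, 26 mm wide and 8 mm thick, reaches from 72 mm before to 92 mm behind the nut's axis; this point is 62 mm above the worktop when loose, 55 mm when home (bar on the handle).
- portafilter: Loose portafilter lying in the stand: its black handle, 29 mm thick, runs along y under the clamp bar, its steel bowl (72 mm, 37 mm high; top 49 mm above the worktop) at the stand's +y end. Origin on its underside, midway along its 210 mm length.
- tamper: Bystander: loose coffee tamper, steel foot 58 mm and wooden grip, 99 mm high; origin at the centre of its underside.
- cup: Bystander: loose white china cup, 68 mm, 72 mm high; origin at the centre of its underside.
- jug: Bystander: loose small steel milk jug, 60 x 90 mm, 88 mm high; origin at the centre of its underside.

How it is judged:
By the outcome, as a careful person would: the job done as asked, in the order asked, and still so for the second after the job is handed in, with the robot touching nothing.
It also fails if it takes over 51 s, if anything falls off the work surface, if the arm or the gripper's body presses on something with over 40 N, if the wrist force passes 120 N, or if a joint passes its speed limit or range.

## Working session

There is one attempt and no reset: what is moved stays moved. The work goes in short steps, Python scripts to look and compute and a tool call to move; the robot and the scene stay as the last step left them, time stands still between calls to the robot, and variables do not carry over. Pictures are saved under pics/ and viewed, on a budget of 10 in all, crops included, one or two more only if the job needs it, and the job is handed in when it is done.

Besides the shell and the picture viewer there is one more tool, called after "Request:" as name([rows], argument=value, ...), one row to a line, values as JSON. arm_command: Moves the arm, as the interface text tells. Its arguments: {"type":"object","properties":{"increments":{"type":"array","items":{"type":"array","items":{"type":"number"}}},"gripper":{"type":"number"}},"required":["increments"]}

```bash
ls; mkdir -p pics
python3 - <<'E'
from plant import env
import cv2
for n in("top","scene"):
    f=env.grab_frame(n); cv2.imwrite(f"pics/{n}0.png",f[:,:,::-1]); print(n,env.camera_info(n))
print(env.tip_reach, env.observe())
E
```

```text
pics
top {'fov_y': 54.396471550695125, 'cx': 315.0111433877778, 'cy': 203.898965171199, 'R': array([[ 0.02787295, -0.99934346,  0.02314642],
       [-0.98099722, -0.03179436, -0.19139901],
       [ 0.19200927, -0.01737172, -0.98123935]]), 't': array([0.26055503, 0.57353439, 0.97127675])}
scene {'fov_y': 47.484536978164556, 'cx': 320.08301505457115, 'cy': 209.74036683350965, 'R': array([[-0.42611666, -0.90447636,  0.01863068],
       [-0.61098533,  0.27253756, -0.74324976],
       [ 0.66717428, -0.32809418, -0.66875458]]), 't': array([0.50152012, 0.36403223, 0.7836742 ])}
0.1734 {'t': 0.1, 'q': array([-1.25008959e+00,  8.79036448e-02,  1.37211850e+00,  1.08549670e-05,
        1.68358824e+00, -1.03096804e-01]), 'qvel': array([ 0.00111787, -0.00122815, -0.00270859,  0.00221471,  0.0016087 ,
        0.00149561]), 'tau': array([ 1.71635260e-03, -3.53016579e+01, -3.14218140e+01, -2.19724535e-05,
        8.01233284e-03,  2.62376284e-05]), 'ee_pos': array([ 0.22614459, -0.50124928,  0.40363569]), 'tool_rot': array([[ 9.11530977e-01,  4.11230940e-01, -6.25827819e-04],
       [ 4.11231358e-01, -9.11528985e-01,  1.91825196e-03],
       [ 2.18384359e-04, -2.00590611e-03, -9.99997964e-01]]), 'contact_force': array([-0.99259459, -0.91505769,  0.14220211]), 'wrist_torque': array([-0.00177326, -0.00352389, -0.0412425 ]), 'grip_width': 0.08578125273432212}
```

View pics/top0.png

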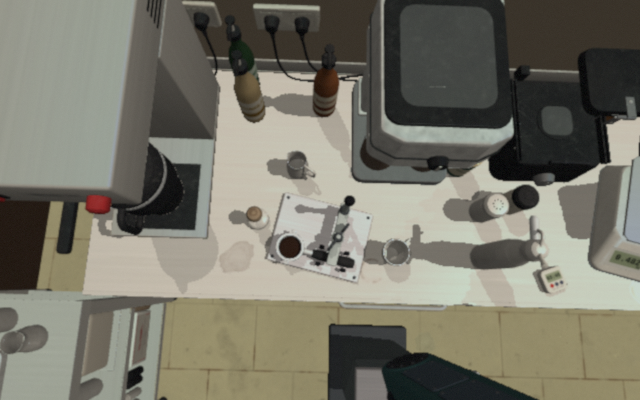

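View pics/scene0.png

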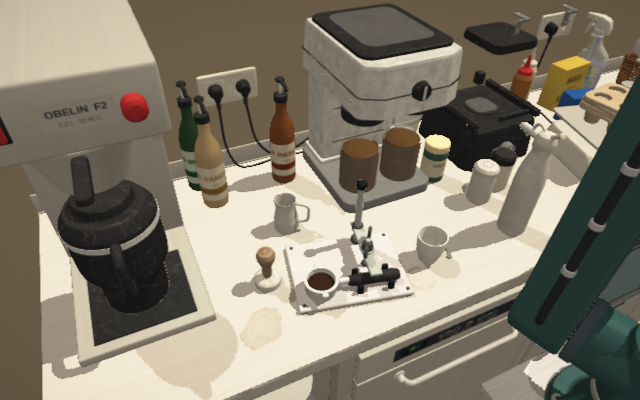

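Top: stand centred about (320,237), column knob (348,201), nut near (338,240), bowl (290,247), cup (396,250), tamper (256,215), jug (298,165). Next I'll zoom in on the nut.

```bash
cat > h.py <<'E'
import numpy as np, cv2
from plant import env
def ray(name,u,v,info=None):
    c=info or env.camera_info(name); f=200/np.tan(np.radians(c['fov_y'])/2)
    a=np.array([(u-c['cx'])/f,(v-c['cy'])/f])
    if name=='wrist':
        r=np.hypot(*a); d=np.array([*(a/r*np.sin(r)),np.cos(r)]) if r>0 else np.array([0,0,1.])
    else: d=np.array([*a,1.])
    R=np.array(c['R']); return -R.T@c['t'], R.T@d
def onplane(name,u,v,z,info=None):
    o,d=ray(name,u,v,info); return o+d*(z-o[2])/d[2]
def pix(name,X,info=None):
    c=info or env.camera_info(name); f=200/np.tan(np.radians(c['fov_y'])/2)
    p=np.array(c['R'])@X+c['t']
    if name=='wrist':
        r=np.arctan2(np.hypot(p[0],p[1]),p[2]); k=f*r/np.hypot(p[0],p[1])
    else: k=f/p[2]
    return np.array([c['cx']+k*p[0],c['cy']+k*p[1]])
E
python3 - <<'E'
from h import *
a=cv2.imread('pics/top0.png')[190:290,260:420]; b=cv2.imread('pics/scene0.png')[175:315,280:440]
a=cv2.resize(a,None,fx=5,fy=5,interpolation=cv2.INTER_CUBIC);
cv2.imwrite('pics/c1.png',a)
for n,u,v,z in [('knob',348,201,.19),('nut',338,240,.083),('bowl',290,247,.049),('cup',396,250,.072),('tamper',255,214,.095),('jug',298,160,.088)]+[('corner',*p,.012) for p in[(283,193),(375,214),(358,283),(266,261)]]:
    print(n,onplane('top',u,v,z).round(3))
E
```

```text
knob [0.548 0.205 0.19 ]
nut [0.469 0.218 0.083]
bowl [0.451 0.339 0.049]
cup [0.449 0.07  0.072]
tamper [0.527 0.428 0.095]
jug [0.673 0.326 0.088]
corner [0.601 0.366 0.012]
corner [0.551 0.112 0.012]
corner [0.364 0.158 0.012]
corner [0.415 0.403 0.012]
```

View pics/c1.png

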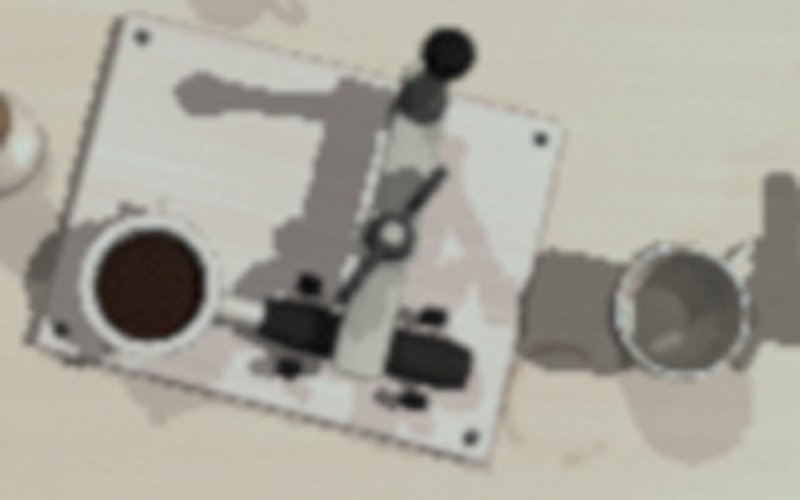

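The crop shows the stud at about (338.6,237) full-frame pixels, with wing ends at (348,224.5) and (328,250). The clamp bar runs from column to handle. The black handle is in front and the bowl is to the left.

Run:
```python
from h import *
s=onplane('top',338.6,237,.09); k=onplane('top',349,200.5,.19); w1=onplane('top',348,224.4,.083);w2=onplane('top',328,250,.083)
print('stud',s,'knob',k,'d',np.linalg.norm((k-s)[:2]),'yaw',np.arctan2(*(k-s)[[1,0]]))
print('wings',w1,w2,np.linalg.norm(w1-w2),(w1+w2)/2,np.degrees(np.arctan2(*(w1-w2)[[1,0]])))
# stud also in the scene view
print('stud in scene px',pix('scene',s))
o=env.observe(); c=env.camera_info('wrist'); R=np.array(c['R']);C=-R.T@c['t']
T=o['tool_rot']; print('cam in tool',T.T@(C-o['ee_pos']),'\n cam axes in tool (cols)',(T.T@R.T).round(3),c['fov_y'],c['cx'],c['cy'])
print(o['q'][0],np.arctan2(s[1],s[0]))
```

```text
stud [0.47589706 0.2172188  0.09      ] knob [0.54889053 0.20294654 0.19      ] d 0.07437569471676628 yaw -0.19309183936311644
wings [0.50933096 0.19336951 0.083     ] [0.44337049 0.24259537 0.083     ] 0.08230412419362114 [0.47635072 0.21798244 0.083     ] -36.733734215702135
stud in scene px [368.8201619  240.48778868]
cam in tool [0.07795849 0.00115236 0.03178839] 
 cam axes in tool (cols) [[-0.    -0.953 -0.304]
 [ 1.     0.    -0.   ]
 [ 0.    -0.304  0.953]] 65.70646984690485 318.1959553488507 200.10409495514602
-1.2500895920582404 0.4281971114916016
```

Request:
arm_command([
  [0.02,0.055,0,0,0,10],
  [0.04,0.11,0,0,0,20],
  [0.06,0.165,0,0,0,30],
  [0.08,0.22,0,0,0,40],
  [0.1,0.275,0,0,0,50],
  [0.12,0.33,0,0,0,60],
  [0.14,0.385,0,0,0,70],
  [0.16,0.44,0,0,0,80],
  [0.18,0.495,0,0,0,90],
  [0.2,0.55,0,0,0,100],
], gripper=0.54)

```text
t: 1.35
ee_pos: [0.4262, 0.0507, 0.4045]
tool_rot: [[-0.568, 0.823, 0.0], [0.823, 0.568, -0.0], [-0.0, -0.0, -1.0]]
contact_force: [0.5, -0.8, 0.3]
grip_width: 0.0457
```

Request:
arm_command([
  [0.016,0.055,0,0,0,3],
  [0.033,0.11,0,0,0,5],
  [0.05,0.167,0,0,0,5],
  [0.05,0.167,-0.03,0,0,5],
  [0.05,0.167,-0.07,0,0,5],
  [0.05,0.167,-0.1,0,0,5],
  [0.05,0.167,-0.1,0,0,5],
])

```text
t: 2.22
ee_pos: [0.4751, 0.2154, 0.3011]
tool_rot: [[-0.633, 0.774, -0.007], [0.774, 0.633, -0.002], [0.003, -0.007, -1.0]]
contact_force: [-0.7, 0.3, 0.2]
grip_width: 0.0464
```

Run:
```python
from h import *
o=env.observe(); print(o['ee_pos'],np.degrees(np.arctan2(o['tool_rot'][1,0],o['tool_rot'][0,0])),o['q'],o['contact_force'],o['wrist_torque'])
c=env.camera_info('wrist')
f=env.grab_frame('wrist')[:,:,::-1].copy(); cv2.imwrite('pics/w1.png',f)
print('pred stud px',pix('wrist',np.array([.476,.2175,.09]),c)); 
for z in (.3-.155,.3-.1734): print('axis tip px',pix('wrist',o['ee_pos']+o['tool_rot']@[0,0,.3-z],c))
```

```text
[0.47508897 0.21538581 0.3011432 ] 129.2903452224857 [ 3.16915738e-01  7.09588486e-02  1.59540317e+00  2.89088793e-05
  1.48310448e+00 -3.68843304e-01] [-0.73229888  0.2579491   0.24732104] [-0.05775305 -0.00215467 -0.04475649]
pred stud px [324.2664907  229.02596735]
axis tip px [318.60590605 276.94020554]
axis tip px [318.58377939 258.24024363]
```

View pics/w1.png

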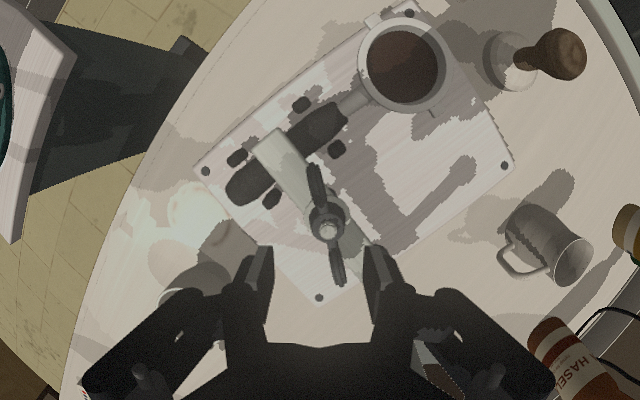

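Wrist view: stud top at about (328,229), wing ends near (315,168) and (338,284). Both fingers straddle the nut, clear of it, and the handle and bowl are at the top.

Run:
```python
from h import *
o=env.observe(); c=env.camera_info('wrist')
print(o['ee_pos'], np.array(o['tool_rot'])[:,2])
s=onplane('wrist',328,229,.09,c); a=onplane('wrist',314,166,.09,c); b=onplane('wrist',338.5,285,.083,c)
print(s,a,b,np.degrees(np.arctan2(*(a-b)[[1,0]])),np.linalg.norm(a-b))
# finger tips: approximate (272,250),(364,250) inner lower corners, at which z is their separation 46 mm?
for z in (.12,.13,.14): p,q=onplane('wrist',271,250,z,c),onplane('wrist',365,250,z,c); print(z,np.linalg.norm(p-q),(p+q)/2)
```

```text
[0.47583923 0.21555813 0.30360123] [-2.97830120e-03 -9.27480258e-04 -9.99995135e-01]
[0.48022338 0.21872756 0.09      ] [0.44768662 0.24468103 0.09      ] [0.51657799 0.18752094 0.083     ] 140.31705366932042 0.08979028844417417
0.12 0.051870025104669495 [0.47541497 0.21470729 0.12      ]
0.13 0.048455565755207555 [0.47223682 0.21866042 0.13      ]
0.14 0.04504110640574562 [0.46905867 0.22261354 0.14      ]
```

Request:
arm_command([
  [0.002,0.002,-0.02,0,0,0],
  [0.002,0.002,-0.045,0,0,0],
  [0.002,0.002,-0.063,0,0,0],
  [0.002,0.002,-0.063,0,0,0],
  [0.002,0.002,-0.063,0,0,-10],
  [0.002,0.002,-0.063,0,0,-20],
  [0.002,0.002,-0.063,0,0,-30],
  [0.002,0.002,-0.063,0,0,-30],
])

```text
t: 3.28
ee_pos: [0.4787, 0.2178, 0.2434]
tool_rot: [[-0.163, 0.987, 0.003], [0.987, 0.163, 0.001], [0.0, 0.003, -1.0]]
contact_force: [0.6, -0.4, -0.1]
grip_width: 0.0463
```

Run:
```python
from h import *
o=env.observe(); print(o['ee_pos'],np.degrees(np.arctan2(o['tool_rot'][1,0],o['tool_rot'][0,0])),o['q'],o['contact_force'],o['wrist_torque'])
cv2.imwrite('pics/w2.png',env.grab_frame('wrist')[:,:,::-1])
```

```text
[0.47872803 0.21782137 0.24340939] 99.39596260860732 [ 3.19191827e-01  1.22674740e-01  1.65970610e+00 -3.69074823e-05
  1.35623802e+00  1.55209771e-01] [ 0.6437444  -0.42919977 -0.09080256] [ 0.00316965 -0.01893368 -0.00426947]
```

View pics/w2.png

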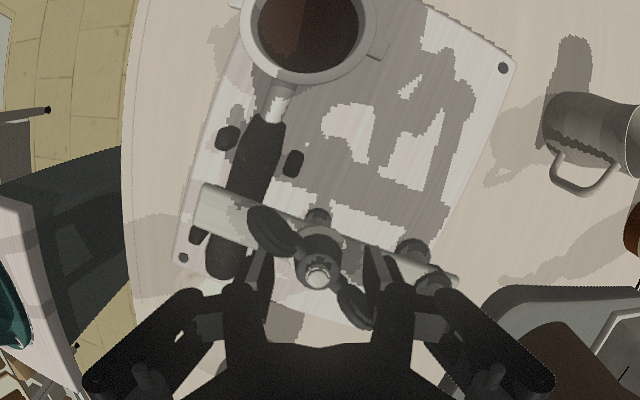

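The stud sits centred between the fingers at (318,278), and each fingertip is near a wing's push face. The column is at (413,250) on the right. I'll push gently and watch the force as the right finger passes the column.

Request:
arm_command([
  [0,0,0,0,0,-5],
  [0,0,0,0,0,-10],
  [0,0,0,0,0,-15],
  [0,0,0,0,0,-20],
  [0,0,0,0,0,-25],
])

```text
t: 3.95
ee_pos: [0.4782, 0.2182, 0.2423]
tool_rot: [[0.271, 0.963, 0.001], [0.963, -0.271, 0.002], [0.002, 0.0, -1.0]]
contact_force: [-0.5, 2.2, -1.0]
grip_width: 0.0461
```

Run:
```python
from h import *
o=env.observe(); print(o['ee_pos'],np.degrees(np.arctan2(o['tool_rot'][1,0],o['tool_rot'][0,0])),o['contact_force'],o['wrist_torque'])
cv2.imwrite('pics/w3.png',env.grab_frame('wrist')[:,:,::-1])
```

```text
[0.47817199 0.21816797 0.24228582] 74.3006082964577 [-0.52864039  2.1595244  -1.00333376] [0.24717842 0.00345618 0.08166347]
```

View pics/w3.png

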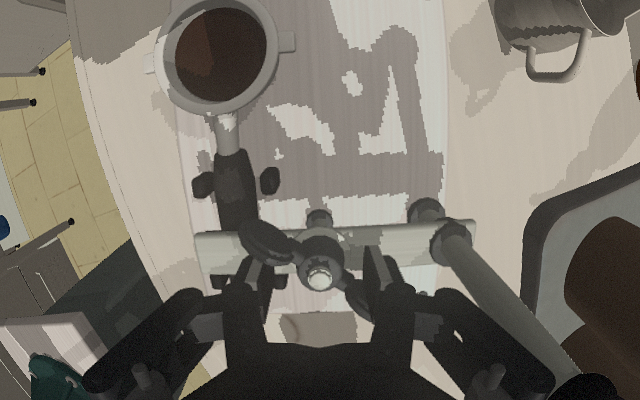

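The nut is turning (torque 0.08 N m) and the column passes clear at the right. I'll continue the stroke.

Request:
arm_command([
  [0,0,0,0,0,-7],
  [0,0,0,0,0,-14],
  [0,0,0,0,0,-21],
  [0,0,0,0,0,-28],
])

```text
t: 4.5
ee_pos: [0.4784, 0.218, 0.2422]
tool_rot: [[0.691, 0.723, 0.001], [0.723, -0.691, 0.001], [0.002, 0.0, -1.0]]
contact_force: [1.1, 0.0, -0.8]
grip_width: 0.0461
```

Request:
arm_command([
  [0,0,0,0,0,6],
  [0,0,0.025,0,0,8],
  [0,0,0.045,0,0,10],
  [0,0,0.045,0,0,20],
  [0,0,0.045,0,0,30],
  [0,0,0.045,0,0,40],
  [0,0,0.045,0,0,50],
  [0,0,0.045,0,0,60],
  [0,0,0.045,0,0,70],
  [0,0,0.045,0,0,80],
])

```text
t: 5.75
ee_pos: [0.4783, 0.2176, 0.2874]
tool_rot: [[-0.599, 0.801, 0.001], [0.801, 0.599, 0.0], [-0.001, 0.001, -1.0]]
contact_force: [-0.8, 0.2, -0.4]
grip_width: 0.046
```

Request:
arm_command([
  [0,0,0,0,0,10],
  [0,0,0,0,0,20],
  [0,0,0,0,0,30],
  [0,0,0,0,0,40],
  [0,0,0,0,0,50],
  [0,0,0,0,0,60],
  [0,0,0,0,0,70],
  [0,0,0,0,0,80],
  [0,0,0,0,0,90],
  [0,0,0,0,0,100],
])

```text
t: 7.0
ee_pos: [0.4783, 0.2176, 0.2874]
tool_rot: [[-0.684, -0.729, 0.001], [-0.729, 0.684, 0.0], [-0.001, -0.001, -1.0]]
contact_force: [0.3, -0.1, -0.5]
grip_width: 0.0462
```

Request:
arm_command([
  [0,0,0,0,0,9],
  [0,0,-0.01,0,0,9],
  [0,0,-0.03,0,0,9],
  [0,0,-0.046,0,0,9],
  [0,0,-0.046,0,0,9],
])

```text
t: 7.62
ee_pos: [0.4774, 0.2174, 0.2386]
tool_rot: [[-0.57, -0.822, -0.004], [-0.822, 0.57, -0.001], [0.004, 0.003, -1.0]]
contact_force: [-1.1, 0.4, -0.7]
grip_width: 0.046
```

Run:
```python
from h import *
o=env.observe(); print(o['ee_pos'],np.degrees(np.arctan2(o['tool_rot'][1,0],o['tool_rot'][0,0])),o['q'],o['contact_force'],o['wrist_torque'])
cv2.imwrite('pics/w4.png',env.grab_frame('wrist')[:,:,::-1])
```

```text
[0.47744694 0.21737843 0.23859065] -124.7431170586257 [ 3.19143162e-01  1.26710050e-01  1.66551921e+00  9.22115793e-06
  1.35385289e+00 -2.21606486e+00] [-1.11421555  0.43824844 -0.74864277] [-0.00072622 -0.02556083  0.00775728]
```

View pics/w4.png

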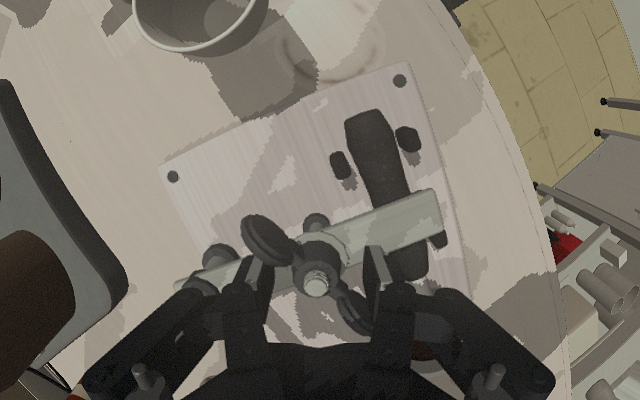

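The fingers are down on the push sides again, the stud is centred at (317,283), and nothing is touching. Second stroke next.

Request:
arm_command([
  [0,0,0,0,0,-8],
  [0,0,0,0,0,-16],
  [0,0,0,0,0,-24],
  [0,0,0,0,0,-32],
  [0,0,0,0,0,-40],
  [0,0,0,0,0,-48],
  [0,0,0,0,0,-56],
  [0,0,0,0,0,-64],
  [0,0,0,0,0,-72],
  [0,0,0,0,0,-80],
])

```text
t: 8.93
ee_pos: [0.4784, 0.2177, 0.2413]
tool_rot: [[-0.906, 0.422, 0.001], [0.422, 0.906, 0.0], [-0.001, 0.001, -1.0]]
contact_force: [0.1, 0.5, -1.9]
grip_width: 0.0465
```

Request:
arm_command([
  [0,0,0,0,0,-8],
  [0,0,0,0,0,-16],
  [0,0,0,0,0,-24],
  [0,0,0,0,0,-32],
  [0,0,0,0,0,-40],
  [0,0,0,0,0,-48],
  [0,0,0,0,0,-56],
  [0,0,0,0,0,-64],
  [0,0,0,0,0,-72],
  [0,0,0,0,0,-80],
])

```text
t: 10.18
ee_pos: [0.4782, 0.2182, 0.2415]
tool_rot: [[0.258, 0.966, 0.001], [0.966, -0.258, 0.001], [0.002, 0.0, -1.0]]
contact_force: [-0.3, 1.4, -1.2]
grip_width: 0.0464
```

Request:
arm_command([
  [0,0,0,0,0,-8],
  [0,0,0,0,0,-16],
  [0,0,0,0,0,-24],
  [0,0,0,0,0,-30],
])

```text
t: 10.68
ee_pos: [0.4784, 0.218, 0.2415]
tool_rot: [[0.706, 0.708, 0.002], [0.708, -0.706, 0.001], [0.002, 0.0, -1.0]]
contact_force: [0.5, 1.3, -1.6]
grip_width: 0.0461
```

Run:
```python
from h import *
o=env.observe(); print(o['ee_pos'],np.degrees(np.arctan2(o['tool_rot'][1,0],o['tool_rot'][0,0])),o['contact_force'],o['wrist_torque'])
cv2.imwrite('pics/w5.png',env.grab_frame('wrist')[:,:,::-1])
```

```text
[0.47843269 0.21804005 0.24151361] 45.075846735366795 [ 0.46294099  1.3105842  -1.6353235 ] [ 0.14219027 -0.06584012  0.06155877]
```

View pics/w5.png

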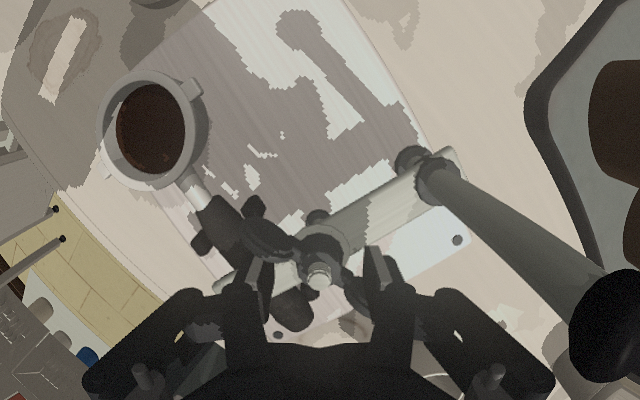

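Stroke 2 went through: torque 0.06 N m, wings still followed by the fingertips, about 220° turned so far. I'll reset for the third stroke.

Request:
arm_command([
  [0,0,0,0,0,6],
  [0,0,0.025,0,0,8],
  [0,0,0.045,0,0,10],
  [0,0,0.045,0,0,20],
  [0,0,0.045,0,0,30],
  [0,0,0.045,0,0,40],
  [0,0,0.045,0,0,50],
  [0,0,0.045,0,0,60],
  [0,0,0.045,0,0,70],
  [0,0,0.045,0,0,80],
])

```text
t: 11.98
ee_pos: [0.4784, 0.2177, 0.2867]
tool_rot: [[-0.583, 0.812, 0.002], [0.812, 0.583, 0.0], [-0.001, 0.002, -1.0]]
contact_force: [-0.1, -0.1, -0.6]
grip_width: 0.0461
```

Request:
arm_command([
  [0,0,0,0,0,10],
  [0,0,0,0,0,20],
  [0,0,0,0,0,30],
  [0,0,0,0,0,40],
  [0,0,0,0,0,50],
  [0,0,0,0,0,60],
  [0,0,0,0,0,70],
  [0,0,0,0,0,80],
  [0,0,0,0,0,90],
  [0,0,0,0,0,100],
])

```text
t: 13.22
ee_pos: [0.4784, 0.2177, 0.2867]
tool_rot: [[-0.699, -0.715, 0.002], [-0.715, 0.699, 0.0], [-0.001, -0.001, -1.0]]
contact_force: [0.4, -0.2, -0.8]
grip_width: 0.0465
```

Request:
arm_command([
  [0,0,0,0,0,10],
  [0,0,-0.01,0,0,10],
  [0,0,-0.03,0,0,10],
  [0,0,-0.048,0,0,10],
  [0,0,-0.048,0,0,10],
])

```text
t: 13.85
ee_pos: [0.4774, 0.2174, 0.2354]
tool_rot: [[-0.57, -0.821, -0.005], [-0.821, 0.57, -0.001], [0.004, 0.003, -1.0]]
contact_force: [0.3, -0.3, 0.2]
grip_width: 0.0463
```

Request:
arm_command([
  [0,0,0,0,0,-8],
  [0,0,0,0,0,-16],
  [0,0,0,0,0,-24],
  [0,0,0,0,0,-32],
  [0,0,0,0,0,-40],
  [0,0,0,0,0,-48],
  [0,0,0,0,0,-56],
  [0,0,0,0,0,-64],
  [0,0,0,0,0,-72],
  [0,0,0,0,0,-80],
])

```text
t: 15.1
ee_pos: [0.4784, 0.2177, 0.238]
tool_rot: [[-0.906, 0.423, 0.001], [0.423, 0.906, 0.0], [-0.001, 0.001, -1.0]]
contact_force: [0.3, 0.3, -1.0]
grip_width: 0.046
```

```bash
cat > st.py <<'E'
from h import *
o=env.observe(); print(o['t'],o['ee_pos'],np.degrees(np.arctan2(o['tool_rot'][1,0],o['tool_rot'][0,0])),o['contact_force'].round(2),o['wrist_torque'].round(3),o['tau'][5])
E
python3 st.py
```

```text
15.1 [0.47839838 0.2177071  0.23804824] 154.98300066853412 [ 0.34  0.27 -0.97] [ 0.06  -0.09   0.054] -0.8594020642340183
```

Request:
arm_command([
  [0,0,0,0,0,-5],
  [0,0,0,0,0,-10],
])

```text
t: 15.35
ee_pos: [0.4784, 0.2178, 0.2381]
tool_rot: [[-0.82, 0.572, 0.001], [0.572, 0.82, 0.0], [-0.0, 0.001, -1.0]]
contact_force: [0.9, 0.5, -1.5]
grip_width: 0.0462
```

```bash
python3 st.py
```

```text
15.35 [0.47836345 0.21775048 0.23806833] 145.08549385393675 [ 0.9   0.51 -1.45] [-0.033  0.005  0.038] -0.5178173817694187
```

Request:
arm_command([
  [0,0,0,0,0,-5],
  [0,0,0,0,0,-10],
])

```text
t: 15.6
ee_pos: [0.4783, 0.2178, 0.238]
tool_rot: [[-0.708, 0.706, 0.001], [0.706, 0.708, 0.0], [-0.0, 0.001, -1.0]]
contact_force: [0.4, -0.1, -0.5]
grip_width: 0.0465
```

```bash
python3 st.py
```

```text
15.6 [0.47831013 0.21777675 0.23801675] 135.08436468057877 [ 0.4  -0.09 -0.47] [ 0.029 -0.07   0.03 ] -0.5187348648905754
```

Request:
arm_command([
  [0,0,0,0,0,-6],
  [0,0,0,0,0,-12],
])

```text
t: 15.85
ee_pos: [0.4783, 0.2178, 0.238]
tool_rot: [[-0.545, 0.838, 0.001], [0.838, 0.545, 0.0], [0.0, 0.001, -1.0]]
contact_force: [0.3, 0.0, -0.9]
grip_width: 0.0462
```

```bash
python3 st.py
```

```text
15.85 [0.47829922 0.21780505 0.23800068] 123.05616081702843 [ 0.26  0.05 -0.94] [ 0.03  -0.048  0.052] -0.6324278376996517
```

Request:
arm_command([
  [0,0,0,0,0,-6],
  [0,0,0,0,0,-12],
])

```text
t: 16.1
ee_pos: [0.4783, 0.2179, 0.238]
tool_rot: [[-0.359, 0.933, 0.001], [0.933, 0.359, 0.001], [0.0, 0.001, -1.0]]
contact_force: [0.6, 1.6, -2.2]
grip_width: 0.0462
```

```bash
python3 st.py
```

```text
16.1 [0.47830101 0.21785421 0.23801938] 111.05440836412147 [ 0.64  1.55 -2.24] [ 0.162 -0.076  0.063] -0.6320051103830338
```

Request:
arm_command([
  [0,0,0,0,0,-6],
  [0,0,0,0,0,-12],
])

```text
t: 16.35
ee_pos: [0.4783, 0.2179, 0.238]
tool_rot: [[-0.157, 0.988, 0.001], [0.988, 0.157, 0.001], [0.001, 0.001, -1.0]]
contact_force: [0.1, 0.8, -1.7]
grip_width: 0.0456
```

```bash
python3 st.py
```

```text
16.35 [0.47830986 0.21790134 0.23802384] 99.05343713151024 [ 0.12  0.8  -1.7 ] [ 0.098 -0.016  0.11 ] -0.6319611892104149
```

Request:
arm_command([
  [0,0,0,0,0,-3],
  [0,0,0,0,0,-6],
])

```text
t: 16.6
ee_pos: [0.4783, 0.2179, 0.2381]
tool_rot: [[-0.055, 0.998, 0.001], [0.998, 0.055, 0.001], [0.001, 0.001, -1.0]]
contact_force: [0.8, 1.0, -0.8]
grip_width: 0.0463
```

```bash
python3 st.py
```

```text
16.6 [0.47830831 0.21791758 0.23808033] 93.15375582329843 [ 0.79  1.05 -0.82] [ 0.193 -0.047  0.066] -0.29045071452856064
```

Request:
arm_command([
  [0,0,0,0,0,-5],
  [0,0,0,0,0,-10],
])

```text
t: 16.85
ee_pos: [0.4779, 0.2183, 0.2381]
tool_rot: [[0.12, 0.993, -0.0], [0.993, -0.12, 0.002], [0.002, -0.001, -1.0]]
contact_force: [-0.7, 1.1, -1.3]
grip_width: 0.0462
```

```bash
python3 st.py
```

```text
16.85 [0.4779069  0.21834958 0.23812308] 83.12034906996789 [-0.71  1.1  -1.28] [0.273 0.096 0.049] -0.5346417054533958
```

Request:
arm_command([
  [0,0,0,0,0,-5],
  [0,0,0,0,0,-10],
])

```text
t: 17.1
ee_pos: [0.4782, 0.2182, 0.2382]
tool_rot: [[0.291, 0.957, 0.001], [0.957, -0.291, 0.001], [0.002, 0.0, -1.0]]
contact_force: [-0.7, 1.6, -2.2]
grip_width: 0.0462
```

```bash
python3 st.py
```

```text
17.1 [0.47823539 0.21816594 0.23824337] 73.09705367171414 [-0.72  1.61 -2.24] [0.247 0.09  0.068] -0.49910182133316994
```

Request:
arm_command([
  [0,0,0,0,0,-5],
  [0,0,0,0,0,-10],
])

```text
t: 17.35
ee_pos: [0.4783, 0.2182, 0.2383]
tool_rot: [[0.452, 0.892, 0.001], [0.892, -0.452, 0.001], [0.002, 0.0, -1.0]]
contact_force: [0.4, 1.3, -1.3]
grip_width: 0.0459
```

```bash
python3 st.py
```

```text
17.35 [0.47830287 0.21815795 0.23826258] 63.0986007692075 [ 0.41  1.27 -1.33] [ 0.211 -0.031 -0.015] -0.5238578282296658
```

Request:
arm_command([
  [0,0,0,0,0,-5],
  [0,0,0,0,0,-10],
  [0,0,0,0,0,-15],
])

```text
t: 17.73
ee_pos: [0.4784, 0.218, 0.2383]
tool_rot: [[0.668, 0.744, 0.001], [0.744, -0.668, 0.001], [0.002, 0.0, -1.0]]
contact_force: [0.5, 1.2, -1.4]
grip_width: 0.0465
```

Run:
```python
import st
from h import *
cv2.imwrite('pics/w6.png',env.grab_frame('wrist')[:,:,::-1])
```

```text
17.725 [0.47844713 0.21802855 0.23828094] 48.088753750076236 [ 0.51  1.19 -1.38] [ 0.21  -0.1    0.047] -0.5187596194446087
```

View pics/w6.png

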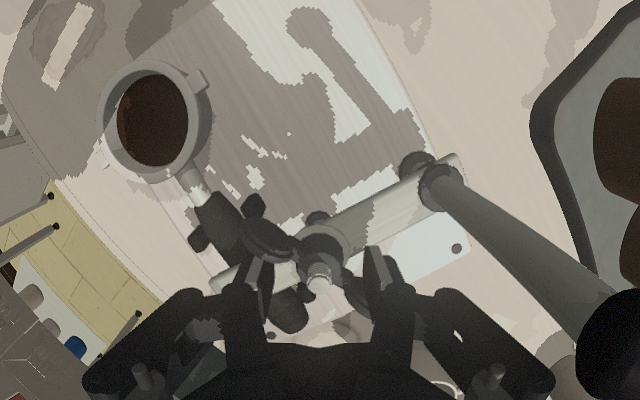

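Still turning, about 400° so far and not at the stop. I'll hop once more.

Request:
arm_command([
  [0,0,0,0,0,6],
  [0,0,0.025,0,0,8],
  [0,0,0.045,0,0,10],
  [0,0,0.045,0,0,20],
  [0,0,0.045,0,0,30],
  [0,0,0.045,0,0,40],
  [0,0,0.045,0,0,50],
  [0,0,0.045,0,0,60],
  [0,0,0.045,0,0,70],
  [0,0,0.045,0,0,80],
])

```text
t: 19.02
ee_pos: [0.4784, 0.2177, 0.2834]
tool_rot: [[-0.625, 0.781, 0.001], [0.781, 0.625, 0.0], [-0.001, 0.001, -1.0]]
contact_force: [-0.1, -0.1, -0.1]
grip_width: 0.0461
```

Request:
arm_command([
  [0,0,0,0,0,10],
  [0,0,0,0,0,20],
  [0,0,0,0,0,30],
  [0,0,0,0,0,40],
  [0,0,0,0,0,50],
  [0,0,0,0,0,60],
  [0,0,0,0,0,70],
  [0,0,0,0,0,80],
  [0,0,0,0,0,90],
  [0,0,0,0,0,100],
])

```text
t: 20.27
ee_pos: [0.4783, 0.2177, 0.2834]
tool_rot: [[-0.661, -0.751, 0.001], [-0.751, 0.661, 0.0], [-0.001, -0.001, -1.0]]
contact_force: [-0.4, -0.3, -0.3]
grip_width: 0.0463
```

Request:
arm_command([
  [0,0,0,0,0,8],
  [0,0,-0.01,0,0,8],
  [0,0,-0.03,0,0,8],
  [0,0,-0.046,0,0,8],
  [0,0,-0.046,0,0,4],
  [0,0,-0.046,0,0,0],
  [0,0,-0.046,0,0,-3],
])

```text
t: 21.15
ee_pos: [0.4785, 0.2177, 0.236]
tool_rot: [[-0.706, -0.708, 0.001], [-0.708, 0.706, 0.0], [-0.001, -0.0, -1.0]]
contact_force: [0.9, -0.1, -1.7]
grip_width: 0.0461
```

```bash
python3 st.py
```

```text
21.15 [0.47847961 0.21773028 0.23600584] -134.89217073344372 [ 0.89 -0.14 -1.69] [ 0.153 -0.31   0.061] -0.26672394946217537
```

Request:
arm_command([
  [0,0,0,0,0,-3],
  [0,0,0,0,0,-6],
])

```text
t: 21.4
ee_pos: [0.4785, 0.2178, 0.236]
tool_rot: [[-0.774, -0.633, 0.001], [-0.633, 0.774, 0.0], [-0.001, -0.001, -1.0]]
contact_force: [2.3, 0.5, -1.7]
grip_width: 0.0462
```

```bash
python3 st.py
```

```text
21.4 [0.47853699 0.21779212 0.23600126] -140.73518257831384 [ 2.34  0.5  -1.75] [ 0.225 -0.318  1.575] 1.1866972222924232
```

Torque has jumped to 1.6 N m, which looks like the stop. I'll press 1° more to confirm, then back off and lift.

Request:
arm_command([
  [0,0,0,0,0,-1],
  [0,0,0,0,0,-1],
])

```text
t: 21.65
ee_pos: [0.4785, 0.2179, 0.2361]
tool_rot: [[-0.783, -0.622, 0.001], [-0.622, 0.783, -0.0], [-0.001, -0.001, -1.0]]
contact_force: [4.8, -0.2, -6.5]
grip_width: 0.0461
```

```bash
python3 st.py
```

```text
21.65 [0.47845225 0.21788424 0.23611115] -141.52792423052222 [ 4.75 -0.18 -6.54] [ 0.264 -0.759  2.149] 2.1636155247688293
```

Request:
arm_command([
  [0,0,0,0,0,4],
  [0,0,0,0,0,10],
  [0,0,0.02,0,0,10],
  [0,0,0.05,0,0,10],
  [0,0,0.1,0,0,10],
  [0,0,0.16,0,0,10],
  [-0.03,-0.03,0.18,0,0,5],
  [-0.06,-0.08,0.18,0,0,0],
  [-0.1,-0.13,0.18,0,0,0],
  [-0.1,-0.13,0.18,0,0,0],
])

```text
t: 22.9
ee_pos: [0.3756, 0.0856, 0.417]
tool_rot: [[-0.79, -0.614, -0.001], [-0.614, 0.79, 0.0], [0.0, 0.0, -1.0]]
contact_force: [0.1, -0.8, 0.4]
grip_width: 0.0462
```

Request:
arm_command([
  [0,-0.06,0,0,0,0],
  [0,-0.12,0,0,0,0],
  [0,-0.18,0,0,0,0],
  [0,-0.24,0,0,0,0],
  [0,-0.24,0,0,0,0],
])

```text
t: 23.52
ee_pos: [0.3988, -0.1029, 0.4149]
tool_rot: [[-0.82, -0.572, -0.013], [-0.572, 0.82, -0.029], [0.028, -0.017, -0.999]]
contact_force: [-0.6, 0.7, 0.5]
grip_width: 0.046
```

Run:
```python
import st
from h import *
t=env.grab_frame('top')[:,:,::-1]; s=env.grab_frame('scene')[:,:,::-1]
t0=cv2.imread('pics/top0.png'); s0=cv2.imread('pics/scene0.png')
g=lambda a,y,x:cv2.resize(a[y:y+100,x:x+160],(400,250),interpolation=cv2.INTER_CUBIC)
cv2.imwrite('pics/f.png',np.vstack([np.hstack([g(t0,190,260),g(t,190,260)]),np.hstack([g(s0,210,270),g(s,210,270)])]))
for a,b,n in((t0,t,'top'),(s0,s,'scene')):
    pts={'tamper':.427,'jug':.33}
    for nm,X in dict(tamper=[.527,.428,.05],cup=[.449,.07,.04],jug=[.673,.326,.045],bowl=[.451,.339,.04]).items():
        u,v=pix(n,np.array(X)).astype(int); p=[cv2.cvtColor(np.ascontiguousarray(i[v-22:v+22,u-22:u+22]),cv2.COLOR_BGR2GRAY).astype(np.float32) for i in(a,b)]
        print(n,nm,cv2.phaseCorrelate(*p))
```

```text
23.525 [ 0.39884192 -0.10294263  0.41491756] -145.0976572138768 [-0.62  0.73  0.53] [0.021 0.014 0.005] 0.012701491650659591
top tamper ((0.5087721043038655, 0.4683564518672867), 1.0073370706887892)
top cup ((0.8512313963301743, 0.4384195604390868), 0.7247092484839168)
top jug ((0.506906008520918, 0.5141568561587562), 1.0020894760555692)
top bowl ((0.5350700069771648, 0.5652233221893148), 0.828597250573429)
scene tamper ((0.4921028437489525, 0.5062516434768405), 0.9973904289433986)
scene cup ((0.5021946611753663, 0.2881862177021759), 0.8107468692167306)
scene jug ((0.5207733552423477, 0.5040426427971738), 0.9971817910671235)
scene bowl ((0.4596509888065903, 0.3618605927454617), 0.8964570869634181)
```

View pics/f.png

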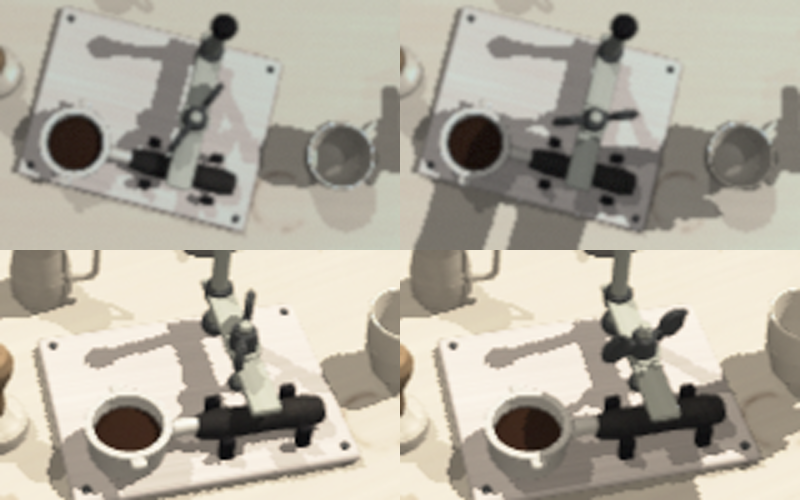

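Before/after crops: the bar now lies on the handle and the nut has turned. The portafilter, cup, tamper and jug have not moved; apart from a constant 0.5 px offset, the differences fit the arm's shadow.

```bash
python3 -c "
from plant import env
print(env.hand_in())"
```

```text
the job is handed in; nothing more can be done
None
```

I screwed the wing nut down clockwise to its stop and handed the job in at about 23.6 s of the 51 s allowed. It took four strokes, pushing both wings with the sides of the half-open fingertips and lifting over the nut between strokes. I never closed the gripper on the nut.

- **At the stop:** the wrist torque stayed around 0.05 N m (once 0.11) while the nut turned, then rose to 1.6 and 2.1 N m when it stopped. The total turn was about 410°, which fits the 304–418° expected.
- **Bar and forces:** the final pictures show the bar on the handle. I saw no contact with the column, and forces stayed below about 9 N in every reading I took.
- **Loose items:** comparing before and after pictures, the portafilter, tamper, cup and jug had not visibly moved. The cup and bowl matches were weaker, with an apparent shift of about 0.35 px at most, probably because the arm's shadow fell on them.
- **Disagreement:** the top and wrist cameras differed by about 4 mm on where the nut's axis is. I used the midpoint, and the stud then showed centred between the fingers.

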